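Swap the sample tray at the loading deck

TASK

The loading deck has three sample trays side by side, and only one may stand out at a time. With the fingertips, first push the tray of short tubes, which stands part-way out, fully home; then hook a fingertip behind the front lip of the tray of tall tubes and draw it all the way out to its stop. Do not lift the trays off their rails, leave the tray with the two jars home, and do not disturb the things standing beside the deck.

Things in the scene. Friction and masses are not known exactly. Their poses are not given: they have to be found in the camera images.
- deck: Fixed grey loading deck, 285 deep (x) by 300 wide (y), all sizes in mm; turned at random. Origin at bench level under the middle of its front edge, x inward, away from the robot. Three lanes side by side, 96 apart, each with a tray sliding along x; the order of the trays varies. The lanes' fixed side rails are 7 wide and 30 high, 37 to 44 either side of each centre line.
- tall_lane: Fixed lane of the tall-tube tray; origin at bench level under its lip when home, x inward. All three trays are alike but for their load: white, 70 wide, 245 long, floor 28 above the bench. An upright lip (70 wide, 6 thick, top 50 above the tray floor) crosses the front end; behind it the floor is empty for 85, open above, then come a low rack block and its load.
- tall_tray (a joint): Slide of the tray of tall tubes: 18 slim tubes in 3 columns, 16 in diameter, blue caps with tops 122 above the bench. It starts home or up to 15 mm out. Value in m: 0 = fully home, 0.12 = drawn out to the stop (towards the robot, along -x of its lip point). About 1.5 N of friction; stays where it is left; hard stops at both ends.
- tall_lip (a point): The tall-tube tray's lip: this point is the middle of the lip's top edge (mid thickness), 78 above the bench, and travels with the tray. Its x axis points level along the rail, inward (home direction), y along the lip, z up.
- tall_lift (a joint): Lift of the tall-tube tray. Value in m: how far the tray is lifted off its rail; 0 = resting (gravity holds it, the loaded tray weighs about 0.8 kg, no catch).
- short_tray (a joint): Slide of the tray of short tubes: the same 18 slim tubes with blue caps, but tops only 78 above the bench, level with the lip. It starts 60 to 110 mm out. Value in m: 0 = fully home, 0.12 = drawn out to the stop (towards the robot, along -x of its lip point). About 1.5 N of friction; stays where it is left; hard stops at both ends.
- short_lip (a point): The short-tube tray's lip: this point is the middle of the lip's top edge (mid thickness), 78 above the bench, and travels with the tray. Its x axis points level along the rail, inward (home direction), y along the lip, z up.
- short_lift (a joint): Lift of the short-tube tray. Value in m: how far the tray is lifted off its rail; 0 = resting (gravity holds it, the loaded tray weighs about 0.8 kg, no catch).
- jar_tray (a joint): Slide of the tray that holds two wide jars, 58 in diameter, blue lids with tops 102 above the bench. It starts home and is to be left so. Value in m: 0 = fully home, 0.12 = drawn out to the stop (towards the robot, along -x of its lip point). About 1.5 N of friction; stays where it is left; hard stops at both ends.
- jar_lip (a point): The jar tray's lip: this point is the middle of the lip's top edge (mid thickness), 78 above the bench, and travels with the tray. Its x axis points level along the rail, inward (home direction), y along the lip, z up.
- jar_lift (a joint): Lift of the jar tray. Value in m: how far the tray is lifted off its rail; 0 = resting (gravity holds it, the loaded tray weighs about 0.8 kg, no catch).
- bottle: Loose white bottle with blue cap, 60 in diameter, 130 tall, standing beside the deck; leave alone. Origin at the centre of its underside.
- beaker: Loose glass beaker, 68 in diameter, 85 tall, standing beside the deck; leave alone. Origin at the centre of its underside.
- minirack: Loose small white rack, 50 x 50 x 40, with four capped tubes reaching 86 high, standing beside the deck; leave alone. Origin at the centre of its underside.

How it is judged:
By the outcome, as a careful person would: the job done as asked, in the order asked, and still so for the second after the job is handed in, with the robot touching nothing.
It also fails if it takes over 56 s, if anything falls off the work surface, if the arm or the gripper's body presses on something with over 40 N, if the wrist force passes 120 N, or if a joint passes its speed limit or range.

ROBOT

A 6-joint arm with a two-finger parallel gripper is mounted at the origin on the work surface. World frame = base frame: x ahead of the robot, y to its left, z up, the work surface at z = 0. Lengths are in m, angles in degrees, forces in N, time in s.
With the tool pointing down it reaches from about 0.25 to 0.725 m from the base axis. Payload 9.7 kg.
Tool frame: the origin (TCP) lies midway between the tips of the shut fingers; the grasp point (between the pads) lies 19 mm behind it (bot.pinch_z is the distance from the TCP to the grasp point, in m); z points along the fingers, y is the direction in which the jaws open and shut (so a half turn about z gives the same grasp; the last joint's range is limited). The gripper opens to 85 mm and grips with 20 to 120 N. Pads are 22 mm wide; open, the fingers measure 114 mm over their backs; the gripper's body (76 mm by 85 mm) begins 54 mm behind the grasp point. The pads swing forward as they close: fully open they stand 13 mm farther back than shut.
Start: joints at [-76.261, 4.979, 10.078, 95.1, 0, 90], TCP at [0.131, -0.534, 0.231] pointing down, gripper open.
Joint ranges: [-179.16, 179.16], [-48.56, 103.87], [-65.8, 70.77], [-126.05, 130.52], [-82.76, 87.17], [-180, 180]. Speed limits (degrees/s): [127.2, 127.2, 147.25, 180, 180, 180].

INTERFACE

Orientations are given as [roll, pitch, yaw] about the fixed x, y, z axes, in that order (R = Rz(yaw) Ry(pitch) Rx(roll)).
In Python, from workcell import bot, imaging gives the robot as it stands.
- The arm moves only by the tool servo_tool, never from a script. Its argument "moves" is a list that holds one entry, the list of rows, each a list of 7 numbers: the turn, a rotation vector about the tool's x, y, z in rad, then the shift along the tool's x, y, z in cm, then the finger opening in cm, from 0 to 8.54. A call has 1 to 12 rows; each row shifts and turns the pose as measured when the row begins, along the tool's axes as they then stand; what a row does not reach is not made up. A row lasts 1/12 s, in which the tool goes at most 41.7 mm and 7.16 degrees, less where a joint would pass 70% of its speed; a pose out of reach is approached as far as the arm can. A call is refused whole if a number of a shift passes 4.17 or a number of a turn 0.125, either way. A call with a gripper value outside its range is refused whole. The fingers move at their own pace and stop on an object; "force" is the grip in N (left out, the last holds). Time passes only in rows, so rows that do not move let the fingers close. It gives the time, the measured TCP pose, the force and the opening at its end, in the units of the state.
- bot.get_obs(): the state, without advancing time (a new reading comes with each control period).
- imaging.camera(name): name is "side" or "top"; returns the picture (480x640x3 uint8, blue, green, red); there is no depth.
- imaging.calibration(name): a dict with "fx", "fy", "cx", "cy" (pixels), "camera_from_world" (4x4, takes a point from world to camera coordinates). Camera axes: x right, y down, z forward; pixel columns grow to the right and rows downward; lengths in m; the calibration is good to about 2 mm. A picture is of the moment at which its call begins. calibration takes no time and is no camera call.
- bot.job_done(): hands the job in, once; it reports no verdict.
The state is a dict: "time": time; "q": joint angles; "qd": joint speeds; "joint_efforts": joint torques, N m; "ee_pos": TCP position; "tcp_rot": TCP orientation; "wrist_force": force on the tool from outside, world axes, zero at the start; "torque": the same for the moment, N m; "opening": finger opening in m.
Only numpy, scipy, OpenCV 4.12 (cv2) and the standard library are available. Lean on these libraries where they do the work, as an engineer would, in place of code of your own. Each camera call takes 0.05 s, during which the arm holds its last target.

## Working session

There is one attempt and no reset: what is moved stays moved. The work goes in short steps, Python scripts to look and compute and a tool call to move; the robot and the scene stay as the last step left them, time stands still between calls to the robot, and variables do not carry over. Pictures are saved under pics/ and viewed, and the job is handed in when it is done.

Besides the shell and the picture viewer there is one more tool, called after "Call:" by a JSON object that holds its "method" and its "body", one argument or row to a line. servo_tool: Moves the arm, as the interface text tells. Its arguments: {"type":"object","properties":{"moves":{"type":"array","items":{"type":"array","items":{"type":"array","items":{"type":"number"}}}},"force":{"type":"number"}},"required":["moves"]}

```bash
mkdir -p pics; ls; python3 - <<'E'
from workcell import bot, imaging
import cv2
for n in ("top","side"):
    cv2.imwrite(f"pics/{n}0.png",imaging.camera(n)); c=imaging.calibration(n); print(n,c)
print(bot.get_obs())
E
```

```text
pics
top {'fx': 501.92186851857656, 'fy': 501.92186851857656, 'cx': 323.00635149128607, 'cy': 230.99765180026168, 'camera_from_world': array([[ 0.02252135, -0.99941459,  0.02575411,  0.01412486],
       [-0.99933201, -0.02324613, -0.02819829,  0.58532421],
       [ 0.02878047, -0.02510184, -0.99927053,  0.972422  ],
       [ 0.        ,  0.        ,  0.        ,  1.        ]])}
side {'fx': 505.58725691278573, 'fy': 505.58725691278573, 'cx': 325.2209671472857, 'cy': 238.36466325433022, 'camera_from_world': array([[-0.84385594, -0.5362209 , -0.0193469 ,  0.53637425],
       [-0.36443042,  0.59922637, -0.71282412,  0.23485787],
       [ 0.39382436, -0.59447027, -0.70107594,  0.6544116 ],
       [ 0.        ,  0.        ,  0.        ,  1.        ]])}
{'time': 0.1, 'q': array([-7.62598701e+01,  5.00794510e+00,  1.00405940e+01,  9.50993485e+01,
       -5.11149809e-04,  9.00012831e+01]), 'qd': array([ 0.03401574, -0.10029524,  0.00444918, -0.0445835 ,  0.14920902,
       -0.09341689]), 'joint_efforts': array([-1.40289430e-03, -5.21561015e+01,  4.65653336e+01,  1.59531698e-02,
       -8.34518255e-05,  6.95987865e-06]), 'ee_pos': array([ 0.13058655, -0.53407236,  0.23066833]), 'tcp_rot': array([-1.79933300e+02,  5.12643160e-04,  1.37388474e+01]), 'wrist_force': array([0.32471685, 0.06051789, 0.41604507]), 'torque': array([-0.03830333, -0.02390076, -0.02248604]), 'opening': 0.08562497140345501}
```

View pics/top0.png

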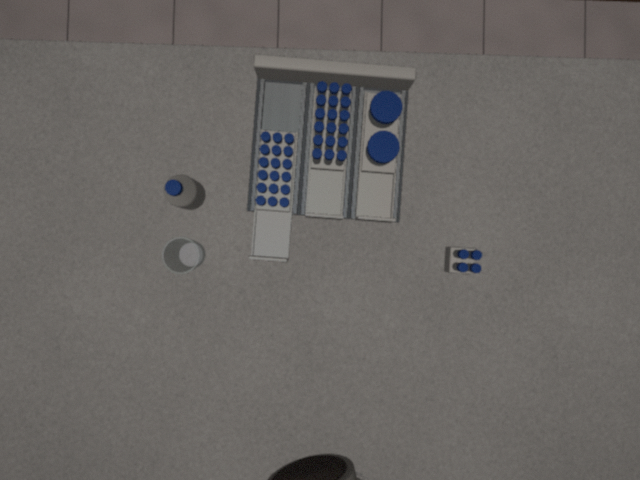

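View pics/side0.png

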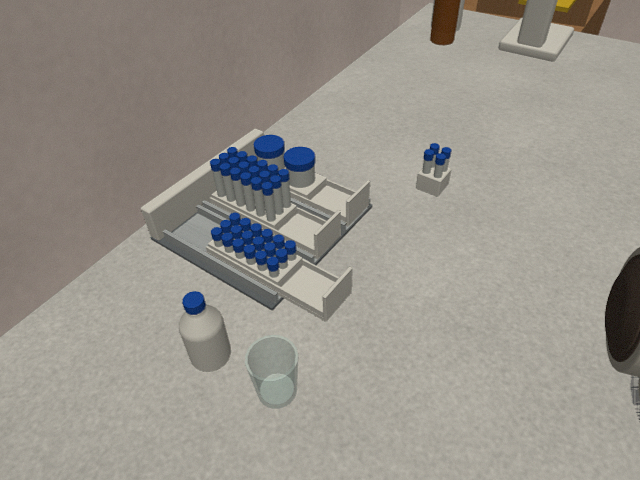

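The top view shows the short tray on the left (lip near row 259), the tall tray in the middle (lip near row 216) and the jars on the right (lip near row 219). The bottle is at (180,190), the beaker at (183,255) and the minirack at (465,261). I'll zoom in to measure the lips.

```bash
python3 - <<'E'
import cv2
t=cv2.imread("pics/top0.png");s=cv2.imread("pics/side0.png")
cv2.imwrite("pics/topz.png",cv2.resize(t[150:270,240:420],None,fx=4.4,fy=4.4,interpolation=cv2.INTER_CUBIC))
cv2.imwrite("pics/sidez.png",cv2.resize(s[170:320,200:380],None,fx=4,fy=4,interpolation=cv2.INTER_CUBIC))
E
```

```text
(no output)
```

View pics/topz.png

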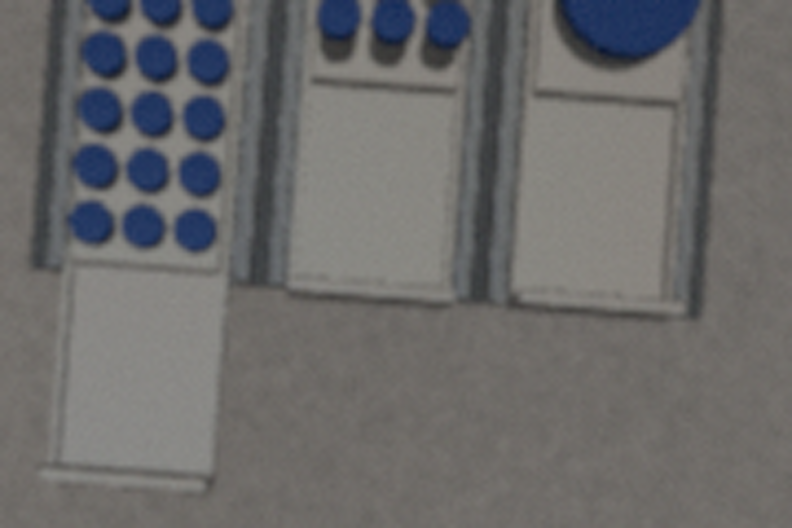

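View pics/sidez.png

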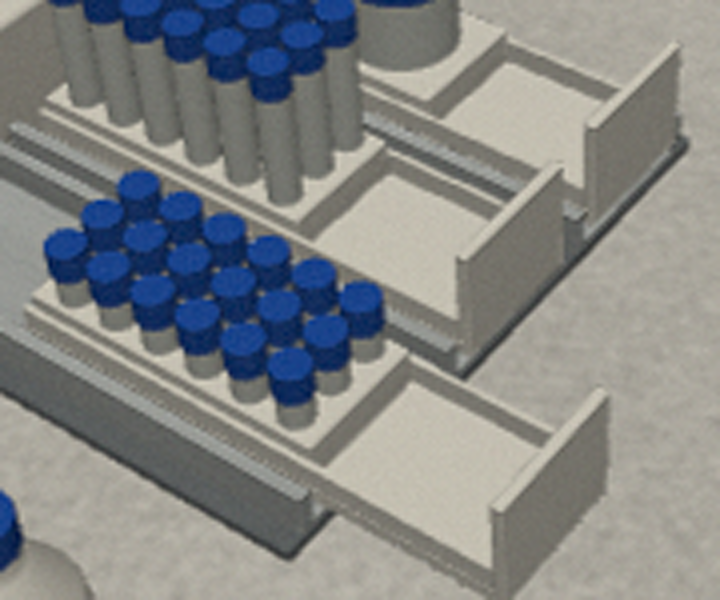

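```bash
cat > h.py <<'E'
import numpy as np, cv2
from workcell import bot, imaging
def PM(n):
    c=imaging.calibration(n);K=np.array([[c['fx'],0,c['cx']],[0,c['fy'],c['cy']],[0,0,1]]);return K,c['camera_from_world']
def atz(n,u,v,z):
    K,T=PM(n);d=T[:3,:3].T@np.linalg.solve(K,[u,v,1]);o=-T[:3,:3].T@T[:3,3];return o+d*(z-o[2])/d[2]
def tri(a,b):
    Ka,Ta=PM('top');Kb,Tb=PM('side')
    X=cv2.triangulatePoints(Ka@Ta[:3],Kb@Tb[:3],np.array(a,float).reshape(2,1),np.array(b,float).reshape(2,1));return (X[:3]/X[3]).ravel()
def proj(n,p):
    K,T=PM(n);x=K@(T[:3,:3]@np.array(p)+T[:3,3]);return x[:2]/x[2]
E
python3 - <<'E'
from h import *
np.set_printoptions(precision=4,suppress=True)
T=lambda x,y:(240+x/4.4-.4,150+y/4.4-.4)
S=lambda x,y:(200+x/4-.4,170+y/4-.4)
d={'short':[(42,472),(209,485),(495,507),(605,393)],'tall':[(290,292),(455,300),(460,260),(562,167)],'jar':[(514,298),(686,310),(588,126),(679,48)]}
for k,v in d.items():
    a,b=T(*v[0]),T(*v[1]);c,e=S(*v[2]),S(*v[3])
    A,B=atz('top',*a,.078),atz('top',*b,.078);C,E=atz('side',*c,.078),atz('side',*e,.078)
    print(k,A[:2],B[:2],np.linalg.norm(A-B),'side',C[:2],E[:2],np.linalg.norm(C-E),'tri',tri(a,c),tri(b,e))
    print(' mid',((A+B)/2)[:2],((C+E)/2)[:2],'dir',np.degrees(np.arctan2(*(A-B)[:2])),np.degrees(np.arctan2(*(C-E)[:2])))
for n in('bottle',(180,190),.1),('beaker',(183,255),.0),('mini',(465,261),.06): print(n[0],atz('top',*n[1],n[2]))
# deck direction from rail edges: 2 caps columns short at z .078
a=atz('top',265.5,138,.078);b=atz('top',261,201,.078);print('axis',np.degrees(np.arctan2(*(a-b)[[1,0]])))
a=atz('top',322,87,.122);b=atz('top',316.5,154,.122);print('axis',np.degrees(np.arctan2(*(a-b)[[1,0]])))
E
```

```text
short [0.533  0.1615] [0.5292 0.093 ] 0.06861111369432857 side [0.5339 0.1622] [0.5282 0.0952] 0.06719171084652731 tri [0.5335 0.1618 0.0779] [0.5292 0.0932 0.0755]
 mid [0.5311 0.1273] [0.5311 0.1287] dir 3.2036148297939646 4.875423527190773
tall [0.6094 0.0616] [ 0.6077 -0.0065] 0.0681880509749912 side [0.6133 0.0638] [ 0.6075 -0.0048] 0.06883179914926674 tri [0.6113 0.0628 0.0781] [ 0.6081 -0.0065  0.0764]
 mid [0.6085 0.0275] [0.6104 0.0295] dir 1.4040631503941632 4.808901577588207
jar [ 0.6091 -0.0309] [ 0.6058 -0.1024] 0.07152535650831655 side [ 0.6117 -0.033 ] [ 0.6044 -0.0996] 0.0670907364554789 tri [ 0.6095 -0.0304  0.0808] [ 0.606  -0.1029  0.0752]
 mid [ 0.6075 -0.0667] [ 0.608  -0.0663] dir 2.6155023094776553 6.240942557896897
bottle [0.6486 0.2834 0.1   ]
beaker [0.5318 0.2997 0.    ]
mini [ 0.5337 -0.2366  0.06  ]
axis -2.575912894435349
axis -3.357273320660875
```

The lips check out: widths are 68–71 mm (should be 70), triangulated z is about 78 mm and the spacing is about 95 mm. The inward axis is at yaw ≈ -3.5°. Lip middles are short (0.531, 0.128), tall (0.6095, 0.0285) and jar (0.608, -0.0665). I'll shut the fingers and turn the tool to yaw -3.5° first.

Call:
{"method": "servo_tool", "body": {
  "moves": [
    [[0,0,0.05,0,0,0,0],[0,0,0.05,0,0,0,0],[0,0,0.05,0,0,0,0],[0,0,0.05,0,0,0,0],[0,0,0.05,0,0,0,0],[0,0,0.05,0,0,0,0],[0,0,0,0,0,0,0]]
  ],
  "force": 40
}}

```text
time: 0.68
ee_pos: [0.1303, -0.5331, 0.2276]
tcp_rot: [-179.6, 0.1, -4.3]
wrist_force: [0.0, -1.0, -0.0]
opening: 0.0006
```

Call:
{"method": "servo_tool", "body": {
  "moves": [
    [[0,0,0,1.6,-3.7,0,0],[0,0,0,1.6,-3.7,0,0],[0,0,0,1.6,-3.7,0,0],[0,0,0,1.6,-3.7,0,0],[0,0,0,1.6,-3.7,0,0],[0,0,0,1.6,-3.7,0,0],[0,0,0,1.6,-3.7,0,0],[0,0,0,1.6,-3.7,0,0],[0,0,0,1.6,-3.7,0,0],[0,0,0,1.6,-3.7,0,0],[0,0,0,1.6,-3.7,0,0],[0,0,0,1.6,-3.7,0,0]]
  ]
}}

```text
time: 1.68
ee_pos: [0.353, -0.0916, 0.2253]
tcp_rot: [-179.3, 0.2, -3.8]
wrist_force: [1.3, -2.3, 0.4]
opening: 0.0
```

Call:
{"method": "servo_tool", "body": {
  "moves": [
    [[0,0,0,1.6,-3.4,0,0],[0,0,0,1.6,-3.4,0,0],[0,0,0,1.6,-3.4,0,0],[0,0,0,1.6,-3.4,0,0],[0,0,0,1.6,-3.4,0,0],[0,0,0,1.6,-3.4,0,0],[-0.012,0,0,1.0,-2.0,0,0],[0,0,0,0,0,0,0],[0,0,0,0,0,0,0]]
  ]
}}

```text
time: 2.43
ee_pos: [0.4701, 0.0579, 0.2307]
tcp_rot: [-175.9, 0.2, 4.9]
wrist_force: [-0.1, 0.2, -0.6]
opening: -0.0001
```

```bash
python3 - <<'E'
from h import *
np.set_printoptions(precision=3,suppress=True)
o=bot.get_obs();print(o['q'],o['ee_pos'],o['tcp_rot'],o['qd'])
E
```

```text
[  4.572  -5.262  -0.282  95.236   4.068 179.668] [0.47  0.058 0.231] [-175.93     0.233    4.903] [ 0.908  1.148  0.518 -0.451 -0.005 -0.815]
```

Joint 6 hit its 180° limit, because at this yaw it would need about 198°. I'll use yaw ≈ 86.5° instead, so tool y points inward.

Call:
{"method": "servo_tool", "body": {
  "moves": [
    [[-0.07,0,0,0,0,0,0],[0,0,-0.12,0,0,0,0],[0,0,-0.12,0,0,0,0],[0,0,-0.12,0,0,0,0],[0,0,-0.12,0,0,0,0],[0,0,-0.12,0,0,0,0],[0,0,-0.12,0,0,0,0],[0,0,-0.12,0,0,0,0],[0,0,-0.12,0,0,0,0],[0,0,-0.12,0,0,0,0],[0,0,-0.12,0,0,0,0],[0,0,-0.12,0,0,0,0]]
  ]
}}

```text
time: 3.43
ee_pos: [0.4623, 0.0394, 0.2308]
tcp_rot: [-179.6, -0.1, 84.1]
wrist_force: [-0.3, -0.7, -0.0]
opening: 0.0002
```

```bash
cat >> h.py <<'E'
from scipy.spatial.transform import Rotation as Ro
def plan(p,yaw=86.5):
    "shift (cm) in tool axes to p, after turn (rotvec) to yaw pointing down"
    o=bot.get_obs();R=Ro.from_euler('xyz',o['tcp_rot'],degrees=True);G=Ro.from_euler('xyz',[180,0,yaw],degrees=True)
    np.set_printoptions(precision=3,suppress=True)
    print('t',o['time'],'pos',o['ee_pos'],'rot',o['tcp_rot'],'F',o['wrist_force'])
    print('turn',(R.inv()*G).as_rotvec(),'shift cm',100*R.inv().apply(np.array(p)-o['ee_pos']))
E
python3 -c "
from h import *
plan([.470,.1315,.12])"
```

```text
t 3.4333 pos [0.462 0.039 0.231] rot [-179.572   -0.096   84.106] F [-0.299 -0.7   -0.01 ]
turn [-0.007 -0.002 -0.042] shift cm [ 9.222 -0.1   11.098]
```

Call:
{"method": "servo_tool", "body": {
  "moves": [
    [[-0.007,0,-0.04,3.1,0,2.5,0],[0,0,0,3.1,0,2.5,0],[0,0,0,3.0,0,2.5,0],[0,0,0,0,0,3.5,0],[0,0,0,0,0,3.5,0],[0,0,0,0,0,3.0,0],[0,0,0,0,0,0,0]]
  ]
}}

```text
time: 4.02
ee_pos: [0.4668, 0.129, 0.0526]
tcp_rot: [179.6, -0.1, 86.8]
wrist_force: [-1.2, -0.0, 0.3]
opening: 0.0002
```

```bash
python3 -c "
from h import *
plan([.490,.1305,.05])
cv2.imwrite('pics/s1.png',imaging.camera('side'))"
```

```text
t 4.0167 pos [0.467 0.129 0.053] rot [179.551  -0.119  86.836] F [-1.245 -0.049  0.333]
turn [ 0.008 -0.002  0.006] shift cm [0.274 2.309 0.275]
```

View pics/s1.png

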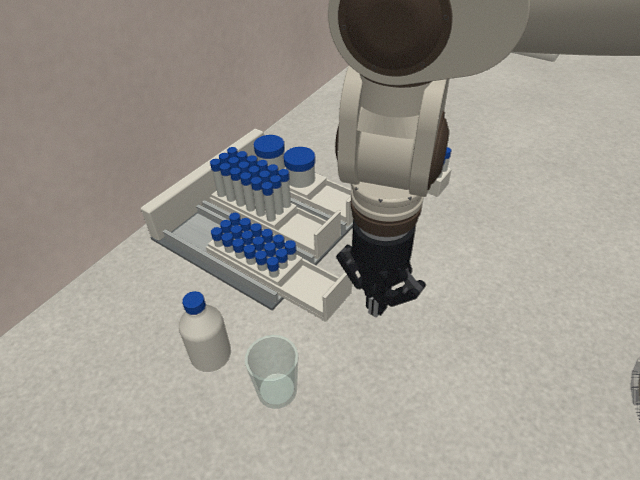

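```bash
python3 -c "
from h import *
s=cv2.imread('pics/s1.png')
cv2.imwrite('pics/s1z.png',cv2.resize(s[200:330,260:440],None,fx=4.4,fy=4.4,interpolation=cv2.INTER_CUBIC))
for z in (.053,.083,.103,.13): 
  for d in(-.015,0,.015): print(z,d,proj('side',[.467+d,.129-.06*d,z]))"
```

```text
0.053 -0.015 [384.55776847 315.95525202]
0.053 0 [375.53352762 311.07411594]
0.053 0.015 [366.6683662  306.27902458]
0.083 -0.015 [385.9272508  302.78478505]
0.083 0 [376.62065494 297.8783279 ]
0.083 0.015 [367.48297644 293.06092434]
0.103 -0.015 [386.8870974  293.55383129]
0.103 0 [377.38225619 288.63384617]
0.103 0.015 [368.05340666 283.8049595 ]
0.13 -0.015 [388.24718752 280.4736902 ]
0.13 0 [378.46094504 275.54048617]
0.13 0.015 [368.86097152 270.70117954]
```

View pics/s1z.png

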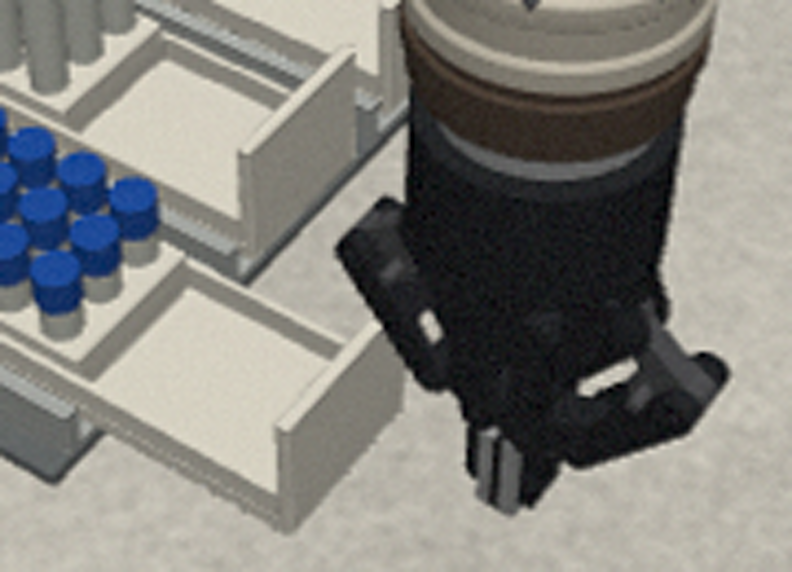

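The shut fingers' knuckles bulge along tool y from about 40 mm above the tip. I'll turn another 90° to yaw 176.5 so a flat finger side faces the lip.

Call:
{"method": "servo_tool", "body": {
  "moves": [
    [[0,0,-0.122,0,0,0,0],[0,0,-0.122,0,0,0,0],[0,0,-0.122,0,0,0,0],[0,0,-0.122,0,0,0,0],[0,0,-0.122,0,0,0,0],[0,0,-0.122,0,0,0,0],[0,0,-0.122,0,0,0,0],[0,0,-0.122,0,0,0,0],[0,0,-0.122,0,0,0,0],[0,0,-0.122,0,0,0,0],[0,0,-0.122,0,0,0,0],[0,0,-0.122,0,0,0,0]]
  ]
}}

```text
time: 5.07
ee_pos: [0.4765, 0.1238, 0.0893]
tcp_rot: [179.2, 2.3, 172.6]
wrist_force: [0.3, 0.4, -0.9]
opening: -0.0
```

```bash
python3 -c "
from h import *
plan([.500,.1300,.05],176.5)"
```

```text
t 5.0667 pos [0.477 0.124 0.089] rot [179.177   2.292 172.559] F [ 0.323  0.352 -0.893]
turn [ 0.013  0.04  -0.068] shift cm [-2.09   0.862  4.03 ]
```

Call:
{"method": "servo_tool", "body": {
  "moves": [
    [[0.013,0.04,-0.068,0,0.4,1.5,0],[0,0,0,0,0.4,1.5,0],[0,0,0,-0.5,0,1.0,0],[0,0,0,0,0,0,0]]
  ]
}}

```text
time: 5.4
ee_pos: [0.4881, 0.1305, 0.061]
tcp_rot: [179.8, 0.8, 177.0]
wrist_force: [-0.4, -0.1, -0.6]
opening: -0.0
```

```bash
python3 -c "
from h import *
plan([.600,.124,.05],176.5)"
```

```text
t 5.4 pos [0.488 0.13  0.061] rot [179.779   0.799 176.993] F [-0.424 -0.11  -0.558]
turn [0.004 0.014 0.009] shift cm [-11.196  -0.063   1.255]
```

Call:
{"method": "servo_tool", "body": {
  "moves": [
    [[0.004,0.014,0.009,-1,0,1.1,0],[0,0,0,-0.8,0,0,0],[0,0,0,-0.8,0,0,0],[0,0,0,-0.8,0,0,0],[0,0,0,-0.8,0,0,0],[0,0,0,-0.8,0,0,0],[0,0,0,-0.8,0,0,0],[0,0,0,-0.8,0,0,0]]
  ]
}}

```text
time: 6.07
ee_pos: [0.5594, 0.1246, 0.0582]
tcp_rot: [179.9, 0.3, 176.3]
wrist_force: [-2.3, 0.9, -0.6]
opening: 0.0004
```

```bash
python3 -c "
from h import *
plan([.600,.124,.05],176.5)"
```

```text
t 6.0667 pos [0.559 0.125 0.058] rot [179.877   0.263 176.301] F [-2.286  0.9   -0.583]
turn [ 0.002  0.005 -0.003] shift cm [-4.055  0.199  0.842]
```

Call:
{"method": "servo_tool", "body": {
  "moves": [
    [[0,0,0,-0.7,0,0.1,0],[0,0,0,-0.7,0,0.1,0],[0,0,0,-0.7,0,0.1,0],[0,0,0,-0.6,0,0.1,0],[0,0,0,-0.5,0,0.1,0],[0,0,0,-0.4,0,0.05,0]]
  ]
}}

```text
time: 6.57
ee_pos: [0.601, 0.1222, 0.0534]
tcp_rot: [179.8, 0.4, 176.3]
wrist_force: [-1.1, 0.3, 1.0]
opening: -0.0
```

Call:
{"method": "servo_tool", "body": {
  "moves": [
    [[0,0,0,-0.3,0,0,0],[0,0,0,-0.3,0,0,0],[0,0,0,-0.3,0,0,0]]
  ]
}}

```text
time: 6.82
ee_pos: [0.6053, 0.1219, 0.0532]
tcp_rot: [179.8, -0.3, 176.4]
wrist_force: [-25.6, 1.2, 15.4]
opening: 0.0001
```

It hit the hard stop: 25 N at TCP x = 0.605, which matches the predicted home position. Backing off and rising.

Call:
{"method": "servo_tool", "body": {
  "moves": [
    [[0,0,0,0.3,0,0,0],[0,0,0,1.5,0,0,0],[0,0,0,2,0,0,0],[0,0,0,2,0,-3,0],[0,0,0,0,0,-4,0],[0,0,0,0,0,-3,0],[0,0,0,0,0,0,0]]
  ]
}}

```text
time: 7.4
ee_pos: [0.5435, 0.1247, 0.154]
tcp_rot: [-180.0, -0.6, 176.4]
wrist_force: [0.7, 0.1, -0.8]
opening: -0.0001
```

```bash
python3 -c "
from h import *
plan([.635,.027,.12],176.5)
cv2.imwrite('pics/s2.png',imaging.camera('side'));cv2.imwrite('pics/t2.png',imaging.camera('top'))"
```

```text
t 7.4 pos [0.544 0.125 0.154] rot [-179.994   -0.644  176.362] F [ 0.723  0.085 -0.767]
turn [-0.    -0.011 -0.002] shift cm [-9.786 -9.17   3.295]
```

View pics/s2.png

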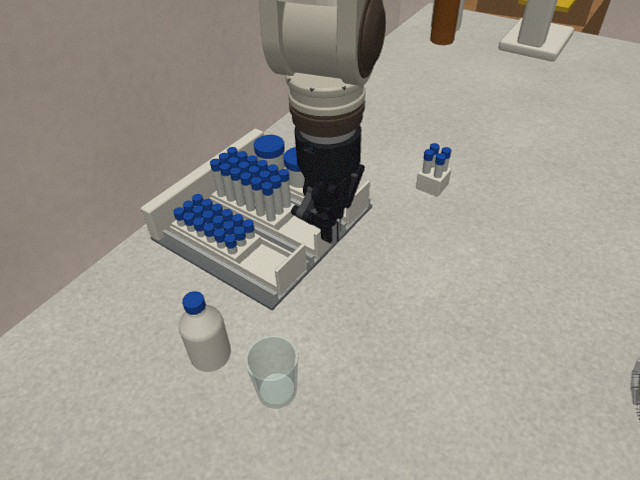

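View pics/t2.png

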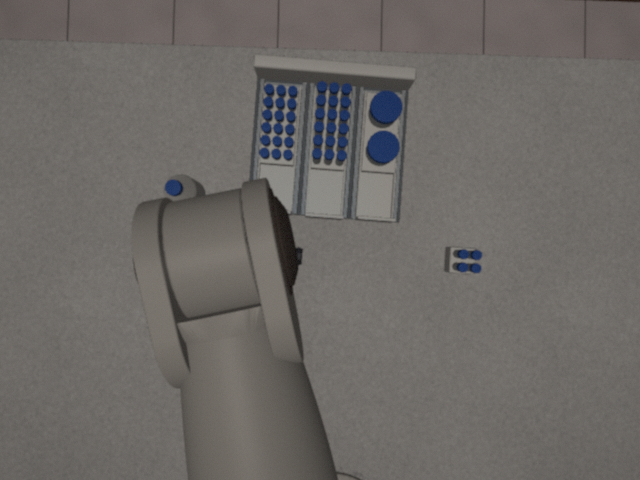

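The short tray is home, with its lip in line with the others near row 214 in the top view. Now over the tall tray's pocket, staying above the tubes.

Call:
{"method": "servo_tool", "body": {
  "moves": [
    [[0,-0.011,0,-1.7,-1.6,0,0],[0,0,0,-1.7,-1.6,0,0],[0,0,0,-1.7,-1.6,0,0],[0,0,0,-1.7,-1.6,0,0],[0,0,0,-1.7,-1.6,0,0],[0,0,0,-1.7,-1.6,0,0],[0,0,0,0,0,0,0]]
  ]
}}

```text
time: 8.08
ee_pos: [0.6406, 0.0181, 0.1371]
tcp_rot: [-179.8, -0.8, 176.5]
wrist_force: [0.4, 0.2, 0.7]
opening: 0.0004
```

```bash
python3 -c "
from h import *
plan([.640,.0267,.05],176.5)
cv2.imwrite('pics/s3.png',imaging.camera('side')[100:340,160:480].repeat(2,0).repeat(2,1))"
```

```text
t 8.0833 pos [0.641 0.018 0.137] rot [-179.8     -0.791  176.539] F [0.41  0.184 0.652]
turn [-0.003 -0.014  0.001] shift cm [-0.011  0.88   8.707]
```

View pics/s3.png

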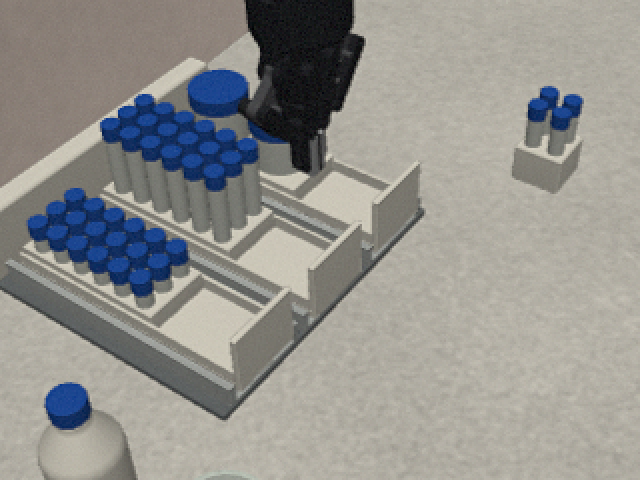

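Call:
{"method": "servo_tool", "body": {
  "moves": [
    [[-0.003,-0.014,0,0,0.8,0,0],[0,0,0,0,0,1.5,0],[0,0,0,0,0,1.5,0],[0,0,0,0,0,1.5,0],[0,0,0,0,0,0.8,0],[0,0,0,0,0,0,0]]
  ]
}}

```text
time: 8.63
ee_pos: [0.6363, 0.0334, 0.0775]
tcp_rot: [179.9, -0.1, 176.7]
wrist_force: [0.1, 0.4, -0.9]
opening: 0.0
```

```bash
python3 -c "
from h import *
plan([.640,.0267,.05],176.5)
cv2.imwrite('pics/s4.png',imaging.camera('side')[100:340,160:480].repeat(2,0).repeat(2,1))"
```

```text
t 8.6333 pos [0.636 0.033 0.078] rot [179.913  -0.139 176.684] F [ 0.126  0.411 -0.936]
turn [ 0.002 -0.002  0.003] shift cm [-0.42  -0.651  2.748]
```

View pics/s4.png

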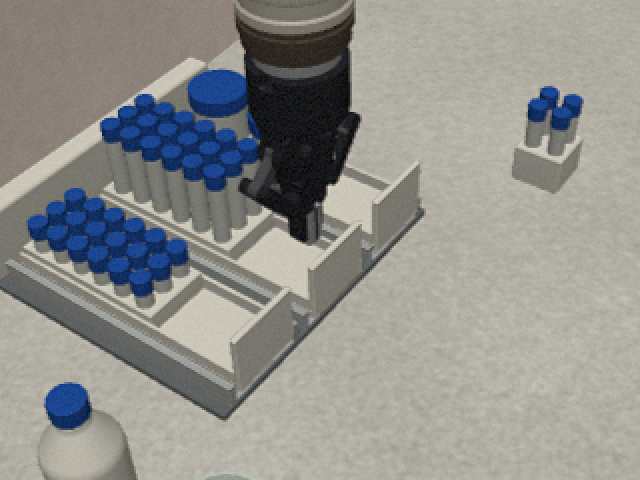

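Call:
{"method": "servo_tool", "body": {
  "moves": [
    [[0,0,0,-0.2,-0.6,1.2,0],[0,0,0,0,0,1.0,0],[0,0,0,0,0,0.3,0],[0,0,0,0,0,0,0]]
  ]
}}

```text
time: 9.02
ee_pos: [0.6388, 0.028, 0.0533]
tcp_rot: [179.9, 0.1, 176.8]
wrist_force: [0.1, -0.1, -0.0]
opening: 0.0002
```

```bash
python3 -c "
from h import *
plan([.640,.0267,.05],176.5)"
```

```text
t 9.0167 pos [0.639 0.028 0.053] rot [179.882   0.091 176.767] F [ 0.071 -0.087 -0.043]
turn [0.002 0.002 0.005] shift cm [-0.13  -0.128  0.332]
```

Call:
{"method": "servo_tool", "body": {
  "moves": [
    [[0,0,0,0.8,-0.05,0.1,0],[0,0,0,0.8,0,0,0],[0,0,0,0.8,0,0,0],[0,0,0,0.8,0,0,0],[0,0,0,0.8,0,0,0],[0,0,0,0.8,0,0,0],[0,0,0,0.8,0,0,0],[0,0,0,0.8,0,0,0]]
  ]
}}

```text
time: 9.68
ee_pos: [0.5724, 0.0309, 0.0529]
tcp_rot: [179.9, 0.4, 176.7]
wrist_force: [1.1, 0.4, -0.6]
opening: 0.0004
```

```bash
python3 -c "
from h import *
plan([.5075,.0347,.05],176.5)"
```

```text
t 9.6833 pos [0.572 0.031 0.053] rot [179.869   0.362 176.692] F [ 1.104  0.43  -0.59 ]
turn [0.002 0.006 0.003] shift cm [6.502 0.002 0.253]
```

Call:
{"method": "servo_tool", "body": {
  "moves": [
    [[0,0,0,0.8,0,0,0],[0,0,0,0.8,0,0,0],[0,0,0,0.8,0,0,0],[0,0,0,0.8,0,0,0],[0,0,0,0.8,0,0,0],[0,0,0,0.7,0,0,0],[0,0,0,0.5,0,0,0],[0,0,0,0.3,0,0,0]]
  ]
}}

```text
time: 10.35
ee_pos: [0.5103, 0.0343, 0.0533]
tcp_rot: [179.9, 0.4, 176.7]
wrist_force: [2.2, -0.3, -1.8]
opening: 0.0
```

Call:
{"method": "servo_tool", "body": {
  "moves": [
    [[0,0,0,0.3,0,0,0],[0,0,0,0.3,0,0,0],[0,0,0,0.3,0,0,0]]
  ]
}}

```text
time: 10.6
ee_pos: [0.5086, 0.0344, 0.0549]
tcp_rot: [179.9, 1.4, 176.7]
wrist_force: [18.6, -1.9, -10.2]
opening: 0.0001
```

It's at the out stop: 18.6 N at x = 0.5086, against 0.5075 expected. I'll ease off inward straight away, since there is some upward friction on the lip.

Call:
{"method": "servo_tool", "body": {
  "moves": [
    [[0,0,0,-0.4,0,0,0],[0,-0.02,0,-0.6,0,0,0],[0,0,0,-0.5,0,0,0],[0,0,0,0,0,0,0]]
  ]
}}

```text
time: 10.93
ee_pos: [0.5249, 0.0337, 0.0559]
tcp_rot: [179.9, 2.8, 176.7]
wrist_force: [-0.4, -0.6, 0.5]
opening: -0.0
```

```bash
python3 -c "
from h import *
plan([.525,.0347,.16],176.5)
cv2.imwrite('pics/s5.png',imaging.camera('side')[100:340,160:480].repeat(2,0).repeat(2,1))"
```

```text
t 10.9333 pos [0.525 0.034 0.056] rot [179.875   2.774 176.665] F [-0.361 -0.56   0.534]
turn [0.002 0.048 0.003] shift cm [ -0.506   0.123 -10.4  ]
```

View pics/s5.png

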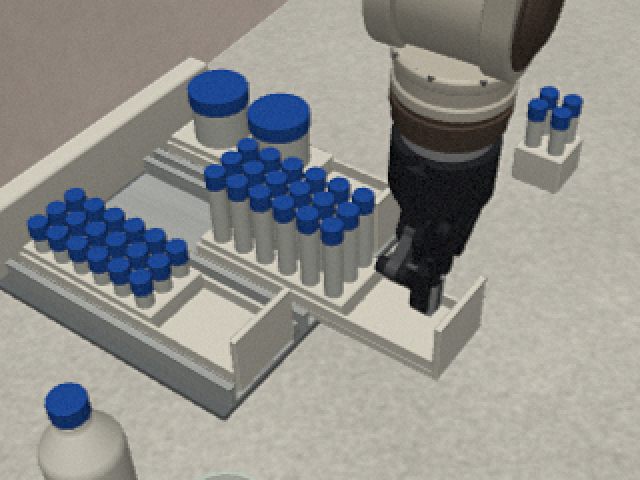

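The tray is fully out and the fingertip is free in the pocket. I'll straighten the tool and rise.

Call:
{"method": "servo_tool", "body": {
  "moves": [
    [[0,0.048,0,0,0,0,0],[0,0,0,0,0,-1,0],[0,0,0,0,0,-2,0],[0,0,0,0,0,-3,0],[0,0,0,0,0,-3,0],[0,0,0,0,0,-3,0],[0,0,0,3,0,-1,0],[0,0,0,4,0,0,0],[0,0,0,4,0,0,0],[0,0,0,4,0,0,0],[0,0,0,4,0,0,0],[0,0,0,0,0,0,0]]
  ]
}}

```text
time: 11.98
ee_pos: [0.3253, 0.0445, 0.195]
tcp_rot: [179.8, -0.0, 176.6]
wrist_force: [1.4, 0.0, -0.3]
opening: 0.0
```

```bash
python3 -c "
from h import *
plan([.4,.0347,.16],176.5)
s=imaging.camera('side');t=imaging.camera('top');cv2.imwrite('pics/s6.png',s);cv2.imwrite('pics/t6.png',t)
cv2.imwrite('pics/t6z.png',cv2.resize(t[50:290,150:500],None,fx=2.2,fy=2.2,interpolation=cv2.INTER_CUBIC))
cv2.imwrite('pics/s6z.png',cv2.resize(s[120:420,130:480],None,fx=2,fy=2,interpolation=cv2.INTER_CUBIC))"
```

```text
t 11.9833 pos [0.325 0.044 0.195] rot [179.845  -0.039 176.596] F [ 1.399  0.001 -0.268]
turn [ 0.003 -0.001  0.002] shift cm [-7.515 -0.54   3.493]
```

View pics/s6z.png

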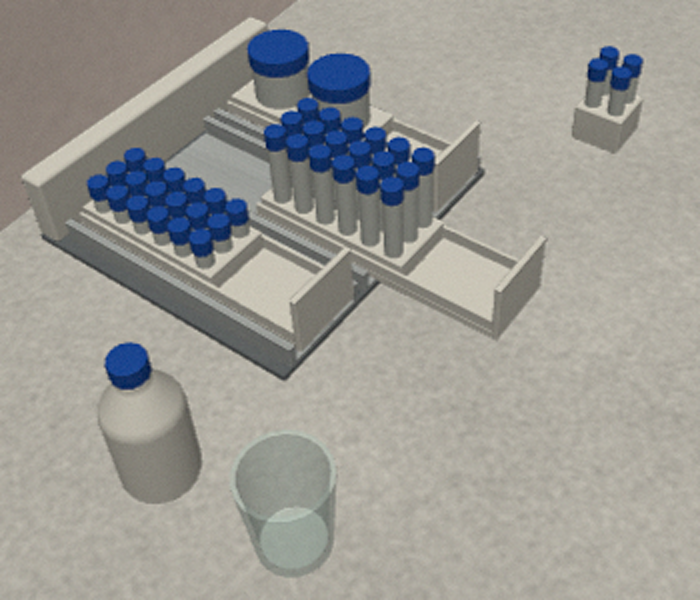

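View pics/t6z.png

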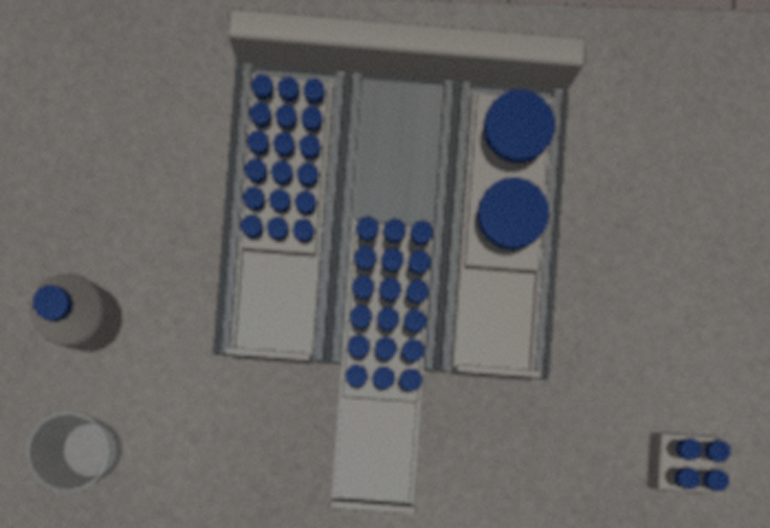

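```bash
python3 - <<'E'
from h import *
np.set_printoptions(precision=4,suppress=True)
T=lambda x,y:(150+x/2.2-.3,50+y/2.2-.3);S=lambda x,y:(130+x/2-.25,120+y/2-.25)
P={}
for k,v in {'short':[(226,351),(310,357),(293,302),(351,253)],'tall':[(331,502),(414,507),(497,289),(545,239)],'jar':[(455,370),(541,375),(435,164),(480,124)]}.items():
    A,B=[atz('top',*T(*p),.078) for p in v[:2]];C,E=[atz('side',*S(*p),.078) for p in v[2:]]
    P[k]=[(A+B)/2,(C+E)/2];print(k,P[k][0][:2],P[k][1][:2],np.linalg.norm(A-B))
u=np.array([1,-.061]);u/=np.linalg.norm(u)
for i in(0,1): 
  print({k:float(P[k][i][:2]@u) for k in P})
E
```

```text
short [0.6176 0.1233] [0.6155 0.1255] 0.06918379709207148
tall [0.4958 0.0345] [0.4935 0.0344] 0.06838146175931173
jar [ 0.6069 -0.0668] [ 0.6067 -0.0659] 0.07147562724885391
{'short': 0.6089425343621012, 'tall': 0.4927713139472704, 'jar': 0.609832017851742}
{'short': 0.6067286709940019, 'tall': 0.490516663586115, 'jar': 0.6095949845611033}
```

```bash
python3 -c "
from h import *
print(bot.job_done(), bot.get_obs()['time'])"
```

```text
the job is handed in; nothing more can be done
the job is handed in; nothing more can be done
```

I pushed the short-tube tray home first, then hooked the tall-tube tray behind its lip and drew it out to its stop. The job was handed in at about 12 s, with the gripper clear of everything.

- **Short tray:** it met the home stop at about 26 N. In the final pictures its lip is level with the jar tray's to within 1–3 mm, which is about the measuring error.
- **Tall tray:** it met the out stop at about 19 N. Its lip measures 117–119 mm out relative to the jar tray (stop is 120), again within measuring error.
- **Jar tray and loose items:** the jar tray measures within 1 mm of where it started. The bottle, beaker and minirack look unmoved and upright.
- **Possible lift at the out stop:** when the tall tray hit its stop, the finger rubbed upward on the lip with about 10 N for a moment, slightly more than the tray's weight. I eased off at once. The tray looks seated on its rails in the last picture, but I did not measure its height.
- **Joint limit:** early on, with the arm in free air, joint 6 ran up against its 180° limit. It read 179.7° and the arm stopped short there, so I re-turned the tool by 180° in two steps before touching anything.

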